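# Gauge the cap height, then twist the tight cap off the sample jar

### The job

Do the closure check on the amber sample jar that is braced in the aluminium nest. First stand the two-legged cap-height gauge squarely on the nest so that it straddles the jar and its sprung foot rests on the cap, keep it there for about a second, and put it back standing on the worktop. Then twist the tight white cap anticlockwise until it comes free, lift it straight up while the jar stays in the nest, and finish still holding the cap level a couple of centimetres above the jar's mouth; do not disturb the other things on the bench.

Things in the scene. Friction and masses are not known exactly. Their poses are not given: they have to be found in the camera images.
- nest: fixed bracing nest: aluminium block 90 (x) x 130 (y) x 40 mm high with a square pocket in the middle that keeps the jar from turning; origin at the centre of its underside on the worktop, z up, y along its long side; at any yaw up to 0.35 rad, to the left or right of the gauge. The gauge's legs belong on its flat top, on the two end lands at +y and -y
- jar: amber square jar, body 56 x 56 x 60 mm, 0.5 kg, loose in the nest's pocket (floor 8 mm above the worktop, about 1.5 mm play); origin at the centre of its underside, z up. Round neck 40 mm across, closed rim (sprung seal) 82 mm above the origin. Three lugs on the neck hold the cap
- cap: round white ribbed twist cap, 54 mm across, 20 mm high, 30 g, red tick on top; origin at the centre of its lower edge, z up. Closed, its lower edge is 66 mm above the jar's origin (6 mm above the shoulder). A sprung seal keeps it tight: up to 0.5 N m turns it, grip with 60 N or more. It turns anticlockwise seen from above
- gauge: cap-height gauge, 0.3 kg: blue bridge 104 mm long in y on two steel legs (feet 40 mm in x, 14 mm in y, at y = +45 and -45 mm, clear gap 76 mm); origin midway between the legs' undersides, z up. Stands by itself, on the worktop or the nest. In use its y axis lies along the nest's y (either way round) and its origin is over the nest's centre at the nest's top
- gauge_grip (a point): middle of the gauge's black square grip, 28 x 28 mm, which stands on the bridge from 76 to 116 mm above the gauge's origin (this point: 96 mm); a red stem end stands 4 to 18 mm above the grip
- cap_top (a point): centre of the cap's top face, 20 mm above its lower edge, 94 mm above the worktop when closed. The cap's lugs come free after a turn of about 0.85 rad, when it springs up about 1 mm; a stop ends the turn at about 1.3 rad. Turning 1.1 rad from closed frees it in one grasp, and it then lifts straight off
- gauge_foot (a joint): reading of the gauge's sprung foot in m: 0 with the foot hanging free (pad 18 mm across, 44 mm above the leg undersides), grows as the foot is pushed up, to 0.014 at most; spring about 0.5 N at 0 and 1.3 N at 0.010. Standing square on the nest over the closed cap it reads about 0.010
- bottle: bystander: square white sample bottle with black cap, 49 x 49 x 116 mm, origin under its centre
- vial_red: bystander: small glass vial with red cap, 22 mm across, 51 mm high, origin under its centre
- tape_roll: bystander: roll of tape 98 x 96 x 25 mm lying flat, origin under its centre
- tip_box: bystander: blue pipette tip box 74 x 118 x 65 mm, origin under its centre
- tube_a: bystander: clear tube with blue cap, 110 mm long, 18 mm thick, lying
- tube_c: bystander: clear tube with blue cap, 110 mm long, 18 mm thick, lying
Mind the look-alikes: they are no part of the job. Of the things that look like the gauge, the smaller one is meant. There is more than one size of the cap; the one meant has the size given above.

How it is judged:
By the outcome, as a careful person would: the job done as asked, in the order asked, and still so for the second after the job is handed in, while the arm keeps its last pose, push and grip.
It also fails if it takes over 61 s, if anything falls off the work surface, if the arm or the gripper's body presses on something with over 40 N, if the wrist force passes 120 N, or if a joint passes its speed limit or range.

### The arm

A 6-joint arm with a two-finger parallel gripper is mounted at the origin on a cart in front of the work surface, level with it; the furniture and walls round the work are solid. World frame = base frame: x ahead of the robot, y to its left, z up, the work surface at z = 0. Lengths are in m, angles in degrees, forces in N, time in s.
With the tool pointing down it reaches from about 0.4 to 0.825 m from the base axis. Payload 7 kg.
Tool frame: the origin (TCP) lies at the very end of the fingers, on their centre line; the grasp point (between the pads) lies 19 mm behind it (ctrl.grip_depth is the distance from the TCP to the grasp point, in m); z points along the fingers, y is the line along which they close (so a half turn about z gives the same grasp; the last joint's range is limited). The gripper opens to 88 mm and grips with 3 to 60 N. Pads are 19 mm wide; open, the fingers measure 130 mm over their backs; the gripper's body (78 mm by 193 mm) begins 47 mm behind the grasp point.
Start: joints at [83.256, 20.546, 0.682, 0, -70.136, -16.507], TCP at [0.266, 0.62, 0.227] pointing down, gripper open.
Joint ranges: [-176.03, 176.03], [-82.01, 121.73], [-58.28, 71.71], [-173.87, 95.51], [-174.79, -0.11], [-173.66, 173.66]. Speed limits (degrees/s): [136.94, 136.94, 172.46, 180, 180, 180].

### API

Orientations are given as [roll, pitch, yaw] about the fixed x, y, z axes, in that order (R = Rz(yaw) Ry(pitch) Rx(roll)).
In Python, from plant import get_obs, eyes, ctrl, spotter gives the robot as it stands.
- The arm moves only by the shell command python3 -m crank 'ROWS'. ROWS is JSON, one flat list of numbers, 7 for each row, row after row: the turn, a rotation vector about the tool's x, y, z in rad, then the shift along the tool's x, y, z in mm, then the opening, from 0 (shut) to 1 (fully open). A call has 1 to 5 rows; each row shifts and turns the commanded pose from where the row before left it, along the tool's axes as they then stand; what a row does not reach is not made up. A row lasts 1/8 s, in which the tool goes at most 62.5 mm and 10.7 degrees, less where a joint would pass 70% of its speed; a pose out of reach is approached as far as the arm can. A call is refused whole if a number of a shift passes 62.5 or a number of a turn 0.188, either way. A call with a gripper value outside its range is refused whole. The fingers move at their own pace and stop on an object; the grip force is fixed at half the most. Time passes only in rows, so rows that do not move let the fingers close. It gives the time, the measured TCP pose, the force, the opening and the grip force at its end, in the units of the state.
- get_obs(): the state, without advancing time (a new reading comes with each control period).
- eyes.snapshot(name): name is "scene" or "top" or "wrist"; returns the picture (480x640x3 uint8, blue, green, red); there is no depth.
- eyes.camera_model(name): a dict with "fx", "fy", "cx", "cy" (pixels), "extrinsics" (4x4, takes a point from camera to world coordinates). Camera axes: x right, y down, z forward; pixel columns grow to the right and rows downward; lengths in m; the calibration is good to about 2 mm. A picture is of the moment at which its call begins: read the wrist's pose just before it. camera_model takes no time and is no camera call; for the wrist camera it gives the pose at the moment of the call.
- ctrl.close_job(): hands the job in; it is judged then, once.
Trained networks look in the newest picture that a camera, given by its name, has taken for a name from the list of things; names that differ only in an ending like _2 or _b are one class to them, and where a whole thing is asked for, a point or a joint stands for the part that bears it (a point fixed in the world has none). Each returns a list of dicts, best first, with "p" (0 to 1); they miss things now and then, are a little off and sometimes report something else, mostly with a low value. They report only what shows in the picture. A call takes as long as a camera call. They do not tell look-alikes from the thing itself.
- spotter.outline_of(camera, target): "region" (480x640 bool, what is visible of it) and "rect" ([left, top, width, height] in pixels, round what is visible of it).
- spotter.place_of(camera, target): "location" ([column, row] in pixels: a listed point, or the origin of a listed thing).
The state is a dict: "clock": time; "joint_pos": joint angles; "qvel": joint speeds; "tau": joint torques, N m; "tool_pos": TCP position; "orientation": TCP orientation; "force": force on the tool from outside, world axes, zero at the start; "moment": the same for the moment, N m; "opening": finger opening in m; "gripper_force": force on a finger pad.
Only numpy, scipy, OpenCV 4.12 (cv2) and the standard library are available. Lean on these libraries where they do the work, as an engineer would, in place of code of your own. Each camera call takes 0.05 s, during which the arm holds its last target. There are 200 camera calls.

## Working session

There is one attempt and no reset: what is moved stays moved. The work goes in short steps, Python scripts to look and compute and a shell command to move; the robot and the scene stay as the last step left them, time stands still between calls to the robot, and variables do not carry over. Pictures are saved under pics/ and viewed, at most 10 in all, crops included, and the job is handed in when it is done.

```bash
mkdir -p pics; ls
python3 - <<'E'
from plant import get_obs, eyes, ctrl, spotter
import cv2,numpy as np
print(get_obs())
for n in("scene","top"):
    im=eyes.snapshot(n); cv2.imwrite(f"pics/{n}0.png",im)
    m=eyes.camera_model(n); print(n,m)
    for t in("nest","cap","cap_top","gauge","gauge_grip","jar"):
        print(t,[(np.round(d["location"],1).tolist(),round(d["p"],2)) for d in spotter.place_of(n,t)])
E
```

```text
pics
{'clock': 0.0, 'joint_pos': array([ 8.32582160e+01,  2.05921545e+01,  6.32436000e-01, -1.85811713e-02,
       -7.01342627e+01, -1.65054580e+01]), 'qvel': array([-0.06537955,  0.05123591, -0.0176922 , -0.04123733, -0.01961827,
        0.08574328]), 'tau': array([-8.62390061e-04, -5.82715416e+01,  2.93058211e+01,  6.99693024e+00,
        6.91286419e-03, -1.59348410e-04]), 'tool_pos': array([0.26627886, 0.6197278 , 0.22560923]), 'orientation': array([ 1.79904929e+02, -9.95558552e-03, -2.32535623e+01]), 'force': array([0.85900975, 0.17308545, 0.07659091]), 'moment': array([0.05346246, 0.06220212, 0.01791937]), 'gripper_force': 0.0, 'opening': 0.08729331819856007}
scene {'fx': 570.9816330939224, 'fy': 570.9816330939224, 'cx': 327.10061103523225, 'cy': 231.91227182217065, 'extrinsics': array([[-0.82310783, -0.38870131,  0.41401061, -0.14009892],
       [-0.56787037,  0.56863243, -0.59513058,  0.84236328],
       [-0.00409182, -0.724961  , -0.68877777,  1.2557761 ],
       [ 0.        ,  0.        ,  0.        ,  1.        ]])}
nest [([306.1, 321.6], 0.97)]
cap [([301.8, 305.7], 0.83),
[... 247 characters left out ...]
)]
top {'fx': 614.0704300259702, 'fy': 614.0704300259702, 'cx': 327.71158564719525, 'cy': 232.65155673840707, 'extrinsics': array([[ 0.10849055, -0.91454222,  0.3896695 , -0.17682342],
       [-0.99409411, -0.1008287 ,  0.04013072, -0.25015427],
       [ 0.00258864, -0.39172196, -0.92008   ,  1.80568032],
       [ 0.        ,  0.        ,  0.        ,  1.        ]])}
nest [([239.5, 264.2], 0.8)]
cap [([290.8, 270.7], 0.78), ([238.2, 253.5], 0.59)]
cap_top [([291.9, 270.9], 0.96), ([239.1, 247.4], 0.55)]
gauge [([342.9, 262.7], 0.88), ([493.7, 279.5], 0.75), ([153.2, 245.6], 0.41)]
gauge_grip [([340.6, 251.1], 0.72), ([342.4, 257.3], 0.71), ([506.3, 264.7], 0.61)]
jar [([242.3, 258.7], 0.47)]
```

```bash
cat > h.py <<'E'
from plant import get_obs, eyes, ctrl, spotter
import cv2,numpy as np
from scipy.spatial.transform import Rotation as R
def unproj(m,px,z):
    T=m["extrinsics"]; d=T[:3,:3]@np.array([(px[0]-m["cx"])/m["fx"],(px[1]-m["cy"])/m["fy"],1])
    return T[:3,3]+d*(z-T[2,3])/d[2]
def proj(m,P):
    T=m["extrinsics"]; p=(np.atleast_2d(P)-T[:3,3])@T[:3,:3]
    return p[:,:2]/p[:,2:]*[m["fx"],m["fy"]]+[m["cx"],m["cy"]]
def delta(pos,yaw):
    """rows needed: tool-frame shift (mm) and yaw turn (deg, tool z) from the measured pose to a pointing-down target"""
    o=get_obs(); A=R.from_euler("xyz",o["orientation"],degrees=True); B=R.from_euler("xyz",[180,0,yaw],degrees=True)
    print("pos",o["tool_pos"].round(4),"rpy",o["orientation"].round(2),"t",round(o["clock"],2),"F",o["force"].round(1),"open",round(o["opening"],4))
    print("shift mm",(A.inv().apply(np.array(pos)-o["tool_pos"])*1000).round(1),"turn rad",(A.inv()*B).as_rotvec().round(3))
E
python3 - <<'E'
from h import *
ms,mt=[eyes.camera_model(n) for n in("scene","top")]
for l,z,ps,pt in [("nest",0,[306.1,321.6],[239.5,264.2]),("captop",.094,[302.9,298.8],[239.1,247.4]),("cap2",.02,[340.7,283],[291.9,270.9]),("gauge",0,[357,248.8],[342.9,262.7]),("grip",.096,[357.2,228.1],[340.6,251.1]),("gaugebig",0,[430.5,175.5],[493.7,279.5])]:
    print(l,unproj(ms,ps,z).round(4),unproj(mt,pt,z).round(4))
a=cv2.imread("pics/scene0.png");b=cv2.imread("pics/top0.png")
cv2.imwrite("pics/s1.png",cv2.resize(a[110:410,200:600],None,fx=2,fy=2,interpolation=cv2.INTER_CUBIC))
cv2.imwrite("pics/t1.png",cv2.resize(b[150:350,130:530],None,fx=2,fy=2,interpolation=cv2.INTER_CUBIC))
E
```

```text
nest [0.4596 0.0835 0.    ] [0.4511 0.0911 0.    ]
captop [0.4657 0.0847 0.094 ] [0.4712 0.0833 0.094 ]
cap2 [ 0.4495 -0.0721  0.02  ] [ 0.4401 -0.0766  0.02  ]
gauge [ 0.4952 -0.2324  0.    ] [ 0.4915 -0.2298  0.    ]
grip [ 0.4926 -0.2237  0.096 ] [ 0.4919 -0.2204  0.096 ]
gaugebig [ 0.4764 -0.6903  0.    ] [ 0.4875 -0.6996  0.    ]
```

View pics/s1.png

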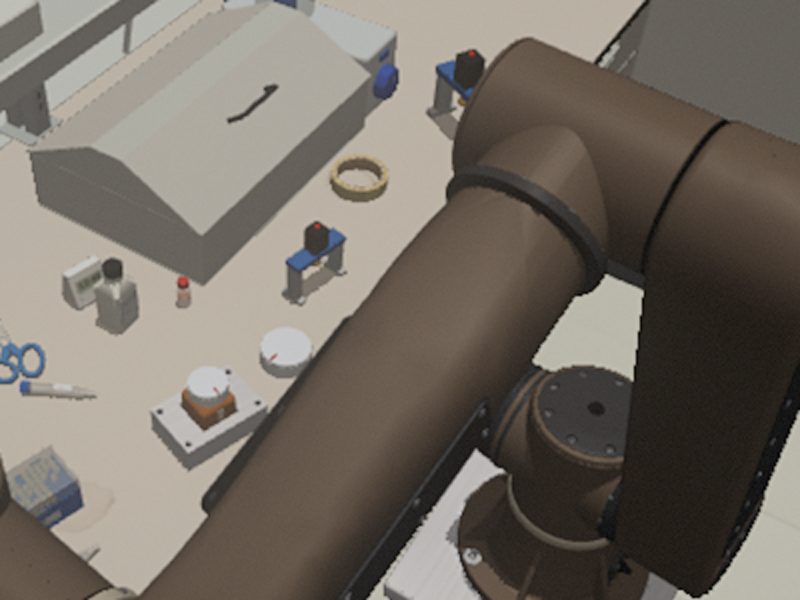

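View pics/t1.png

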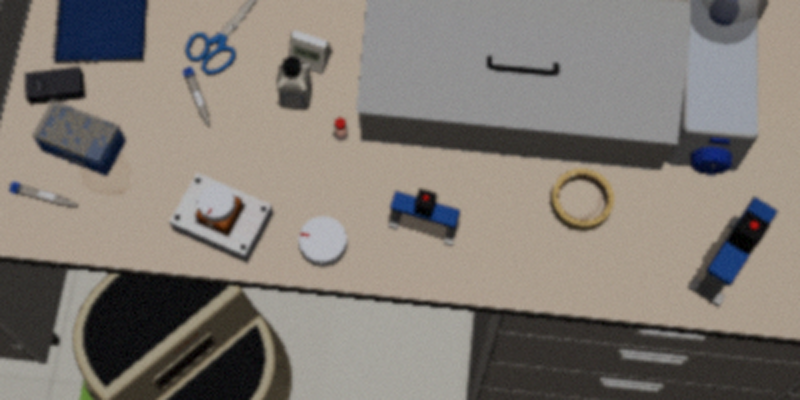

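The scene picture shows the nest with the white cap at about crop (208,385). A bigger loose cap sits at (287,350), the small gauge at (315,250), and the larger look-alike gauge at the far right (460,75). The top picture agrees: nest (220,212), decoy cap (323,240), small gauge (425,212), big gauge (745,240).

Run:
```python
from h import *
print([a for a in dir(ctrl) if a[0]!='_'], ctrl.grip_depth)
m=eyes.camera_model("wrist"); o=get_obs()
A=R.from_euler("xyz",o["orientation"],degrees=True)
T=m["extrinsics"]; print("cam in tool",A.inv().apply(T[:3,3]-o["tool_pos"]).round(4)); print((A.as_matrix().T@T[:3,:3]).round(3),m["fx"],m["cx"],m["cy"])
delta([.42,-.06,.40],0)
```

```text
['PlanningError', 'close_job', 'grip_depth'] 0.0188
cam in tool [ 0.08    0.0005 -0.1585]
[[-0.    -0.958 -0.288]
 [ 1.    -0.001  0.001]
 [-0.001 -0.288  0.958]] 341.0092363128918 325.53708721774416 239.62210773977125
pos [0.2665 0.6202 0.2266] rpy [-180.      0.    -23.25] t 0.7 F [-1.3 -0.4  0.3] open 0.0876
shift mm [ 409.5  564.3 -173.4] turn rad [-0.     0.    -0.406]
```

```bash
python3 -m crank '[0,0,0,34,47,-18,1, 0,0,0,34,47,-18,1, 0,0,0,34,47,-18,1, 0,0,0,34,47,-18,1, 0,0,0,34,47,-18,1]'
python3 -m crank '[0,0,0,34,47,-17,1, 0,0,0,34,47,-17,1, 0,0,0,34,47,-17,1, 0,0,0,34,47,-15,1, 0,0,0,34,47,0,1]'
python3 -m crank '[0,0,0,34,47,0,1, 0,0,0,34,47,0,1, 0,0,-0.136,0,0,0,1, 0,0,-0.135,0,0,0,1, 0,0,-0.135,0,0,0,1]'
python3 -m crank '[0,0,0,0,0,0,1, 0,0,0,0,0,0,1]'
python3 - <<'E'
from h import *
delta([.49,-.22,.25],0)
m=eyes.camera_model("wrist"); im=eyes.snapshot("wrist"); cv2.imwrite("pics/w0.png",im)
np.save("w0.npy",m["extrinsics"])
for t,z in(("nest",0),("cap_top",.094),("gauge",0),("gauge_grip",.096)):
    for d in spotter.place_of("wrist",t): print(t,np.round(d["location"],1),round(d["p"],2),unproj(m,d["location"],z).round(4))
E
```

```text
clock: 1.32
tool_pos: [0.33, 0.3352, 0.3174]
orientation: [-180.0, -0.0, -23.2]
force: [1.1, 0.1, 0.5]
opening: 0.0875
gripper_force: 0.0
clock: 1.95
tool_pos: [0.3936, 0.0524, 0.3843]
orientation: [-179.8, -0.1, -23.2]
force: [0.8, -0.4, -0.1]
opening: 0.0877
gripper_force: 0.0
clock: 2.58
tool_pos: [0.4185, -0.0596, 0.3827]
orientation: [-180.0, -0.0, 0.2]
force: [-0.0, 0.7, 0.4]
opening: 0.0874
gripper_force: 0.0
clock: 2.82
tool_pos: [0.4187, -0.0591, 0.3827]
orientation: [-180.0, -0.0, -0.1]
force: [-0.5, 1.2, -0.6]
opening: 0.0875
gripper_force: 0.0
pos [ 0.4187 -0.0591  0.3827] rpy [-1.8e+02 -2.0e-02 -1.5e-01] t 2.83 F [-0.5  1.2 -0.6] open 0.0875
shift mm [ 71.7 160.8 132.7] turn rad [-0.    -0.    -0.003]
nest [232.3 163.5] 0.79 [0.4591 0.0842 0.    ]
nest [338.5  32.5] 0.45 [ 0.6383 -0.0793  0.    ]
cap_top [210.3 164.8] 0.92 [0.4643 0.0874 0.094 ]
cap_top [335.9 171.5] 0.58 [ 0.4554 -0.074   0.094 ]
gauge [434.7 137.4] 0.97 [ 0.497  -0.2267  0.    ]
gauge_grip [461.4 138.6] 0.9 [ 0.4957 -0.2308  0.096 ]
```

View pics/w0.png

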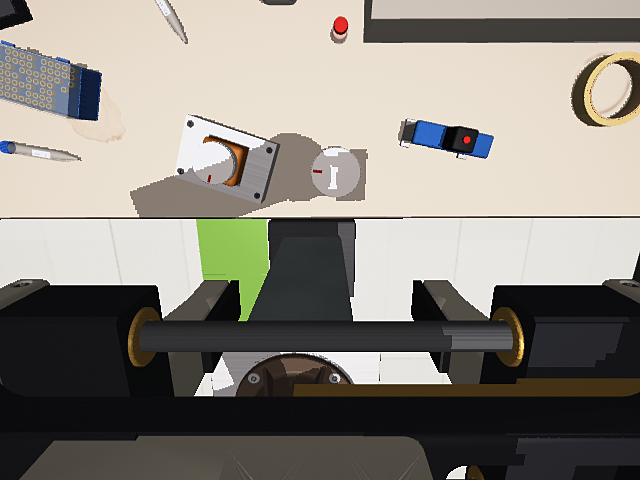

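The wrist picture shows the nest with top corners near (187,117), (278,144), (265,201) and (177,173). The gauge bridge runs from about (415,132) to (493,145), with the red stem end at (467,140).

```bash
cat > meas.py <<'E'
from h import *
def fit(im,m,mask,z,box):
    l,t,r,b=box; mm=np.zeros(im.shape[:2],np.uint8); mm[t:b,l:r]=(mask[t:b,l:r]*255)
    mm=cv2.morphologyEx(mm,cv2.MORPH_CLOSE,np.ones((3,3)))
    c=max(cv2.findContours(mm,cv2.RETR_EXTERNAL,cv2.CHAIN_APPROX_NONE)[0],key=cv2.contourArea)[:,0]
    P=np.array([unproj(m,p,z)[:2]*1000 for p in c],np.float32)
    q=cv2.boxPoints(cv2.minAreaRect(P)); e=[q[1]-q[0],q[2]-q[1]]; e.sort(key=np.linalg.norm)
    yaw=np.degrees(np.arctan2(-e[1][0],e[1][1])); yaw=(yaw+90)%180-90
    return q.mean(0).round(1),[round(float(np.linalg.norm(v)),1) for v in e],round(float(yaw),2)
E
python3 - <<'E'
from meas import *
im=cv2.imread("pics/w0.png"); m=eyes.camera_model("wrist"); m["extrinsics"]=np.load("w0.npy")
C=np.array([[187,117],[278,144],[265,201],[177,173]],float)
g=cv2.cvtColor(im,cv2.COLOR_BGR2GRAY)
P=np.array([unproj(m,p,.04)[:2]*1000 for p in C]); print("nest",P.round(1),P.mean(0),[np.linalg.norm(P[i]-P[i-1]).round(1) for i in range(4)])
for a,b in((0,1),(3,2)):
    d=P[a]-P[b]; print("yaw",np.degrees(np.arctan2(-d[0],d[1])))
h=cv2.cvtColor(im,cv2.COLOR_BGR2HSV)
blue=(h[...,0]>95)&(h[...,0]<130)&(h[...,1]>120)&(h[...,2]>60)
dark=(h[...,2]<70)&(np.indices(g.shape)[1]>435)
print("gauge",fit(im,m,blue|dark,.076,(400,100,510,170)))
red=((h[...,0]<8)|(h[...,0]>172))&(h[...,1]>150); red[:, :400]=0; red[:100]=0; red[180:]=0
ys,xs=np.nonzero(red[:, :510]); print("stem",xs.mean(),ys.mean(),unproj(m,[xs.mean(),ys.mean()],.134).round(4))
# aluminium: top face region, low saturation
al=(h[...,1]<25)&(h[...,2]>120); print("nestfit",fit(im,m,al,.04,(150,100,300,215)))
E
```

```text
nest [[525.2 131.1]
 [488.8   6.6]
 [407.4  29.4]
 [448.8 154.7]] [467.53417364  80.45449955] [np.float64(80.0), np.float64(129.7), np.float64(84.6), np.float64(132.0)]
yaw -16.29333383773956
yaw -18.26801272227771
gauge (array([ 493.3, -226.6], dtype=float32), [38.4, 102.9], -11.82)
stem 462.7846153846154 140.53846153846155 [ 0.4938 -0.2181  0.134 ]
nestfit (array([469.8,  83.9], dtype=float32), [96.9, 130.5], -18.33)
```

```bash
python3 -m crank '[0,0,0,15,33,30,1, 0,0,0,15,33,30,1, 0,0,0,15,33,30,1, 0,0,0,15,33,30,1, 0,0,0,15,33,30,1]'
python3 -m crank '[0,0,0.095,0,0,0,1, 0,0,0.095,0,0,0,1, 0,0,0,0,0,0,1]'
python3 - <<'E'
from meas import *
delta([.494,-.224,.10],-11)
m=eyes.camera_model("wrist"); im=eyes.snapshot("wrist"); cv2.imwrite("pics/w1.png",im)
np.save("w1.npy",m["extrinsics"])
for t,z in(("gauge",0),("gauge_grip",.096)):
    for d in spotter.place_of("wrist",t): print(t,np.round(d["location"],1),round(d["p"],2),unproj(m,d["location"],z).round(4))
E
```

```text
clock: 3.7
tool_pos: [0.4942, -0.2253, 0.2316]
orientation: [180.0, -0.0, -0.0]
force: [-0.1, 0.4, -0.3]
opening: 0.0874
gripper_force: 0.0
clock: 4.08
tool_pos: [0.4938, -0.2242, 0.2323]
orientation: [180.0, 0.0, -10.9]
force: [0.6, -0.0, -0.3]
opening: 0.0879
gripper_force: 0.0
pos [ 0.4938 -0.2242  0.2323] rpy [ 1.7999e+02  3.0000e-02 -1.0870e+01] t 4.08 F [ 0.6 -0.  -0.3] open 0.0879
shift mm [  0.3  -0.3 132.3] turn rad [0.    0.001 0.002]
gauge [328.5 205.1] 0.96 [ 0.4966 -0.2294  0.    ]
gauge_grip [328.6 226.5] 0.93 [ 0.4961 -0.2285  0.096 ]
```

View pics/w1.png

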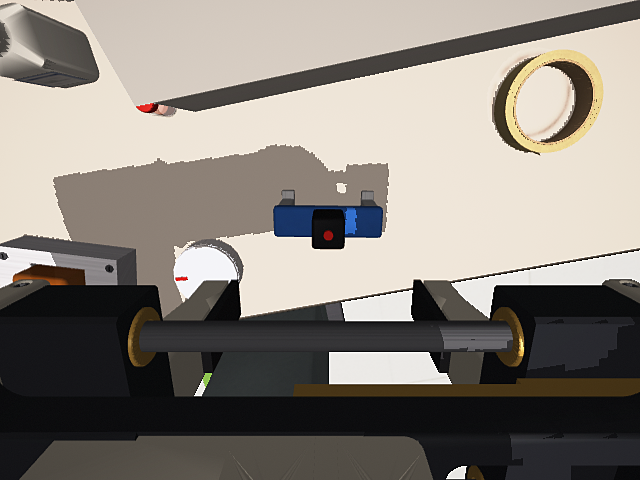

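The gauge bridge lies parallel to the fingers' line, spanning pixels 274–383 at rows 206–236. Its grip is centred near column 328, about 3 mm off in tool x and y. I'll descend and grasp.

```bash
python3 -m crank '[0,0,0,2.5,3,40,1, 0,0,0,0,0,40,1, 0,0,0,0,0,40,1, 0,0,0,0,0,20,1, 0,0,0,0,0,10,1]'
python3 -m crank '[0,0,0,0,0,0,0, 0,0,0,0,0,0,0, 0,0,0,0,0,0,0, 0,0,0,0,0,0,0, 0,0,0,0,0,0,0]'
python3 -m crank '[0,0,0,0,0,0,0, 0,0,0,0,0,0,0]'
```

```text
clock: 4.85
tool_pos: [0.4952, -0.2273, 0.0816]
orientation: [180.0, 0.1, -10.8]
force: [0.3, 0.1, 0.8]
opening: 0.0878
gripper_force: 0.0
clock: 5.48
tool_pos: [0.4957, -0.2276, 0.0829]
orientation: [-180.0, -0.0, -10.9]
force: [-0.1, 0.8, 0.1]
opening: 0.0431
gripper_force: 0.0
clock: 5.72
tool_pos: [0.4956, -0.2274, 0.0825]
orientation: [-180.0, -0.0, -10.9]
force: [0.3, -0.4, 0.5]
opening: 0.0278
gripper_force: 29.9
```

```bash
python3 -m crank '[0,0,0,0,0,-20,0, 0,0,0,0,0,-50,0, 0,0,0,0,0,-50,0, 0,0,0,0,0,-50,0, 0,0,0,-23,-48,0,0]'
python3 -m crank '[0,0,0,-23,-48,0,0, 0,0,0,-23,-48,0,0, 0,0,0,-23,-48,0,0, 0,0,0,-23,-48,0,0, 0,0,0,-23,-48,0,0]'
python3 -m crank '[0,0,0.107,0,0,0,0, 0,0,0,0,0,0,0, 0,0,0,0,0,0,0]'
python3 - <<'E'
from meas import *
delta([.467,.083,.20],-17)
m=eyes.camera_model("wrist"); im=eyes.snapshot("wrist"); cv2.imwrite("pics/w2.png",im)
np.save("w2.npy",m["extrinsics"])
for t,z in(("nest",0),("cap_top",.094),("gauge_grip",.25)):
    for d in spotter.place_of("wrist",t): print(t,np.round(d["location"],1),round(d["p"],2),unproj(m,d["location"],z).round(4))
E
```

```text
clock: 6.35
tool_pos: [0.4845, -0.1775, 0.256]
orientation: [180.0, -0.4, -11.1]
force: [1.4, 2.1, -4.3]
opening: 0.0276
gripper_force: 30.0
clock: 6.98
tool_pos: [0.4132, 0.0827, 0.2522]
orientation: [180.0, 0.0, -10.9]
force: [1.6, 0.7, -3.1]
opening: 0.0281
gripper_force: 30.0
clock: 7.35
tool_pos: [0.4142, 0.0808, 0.2522]
orientation: [180.0, 0.0, -16.9]
force: [0.1, -0.3, -4.0]
opening: 0.0275
gripper_force: 30.0
pos [0.4142 0.0808 0.2522] rpy [ 1.7997e+02  3.0000e-02 -1.6930e+01] t 7.35 F [ 0.1 -0.3 -4. ] open 0.0275
shift mm [ 49.9 -17.5  52.2] turn rad [0.    0.001 0.001]
cap_top [302.4 173.6] 0.87 [0.4657 0.0863 0.094 ]
gauge_grip [328.1 314.4] 0.65 [0.4043 0.0816 0.25  ]
```

View pics/w2.png

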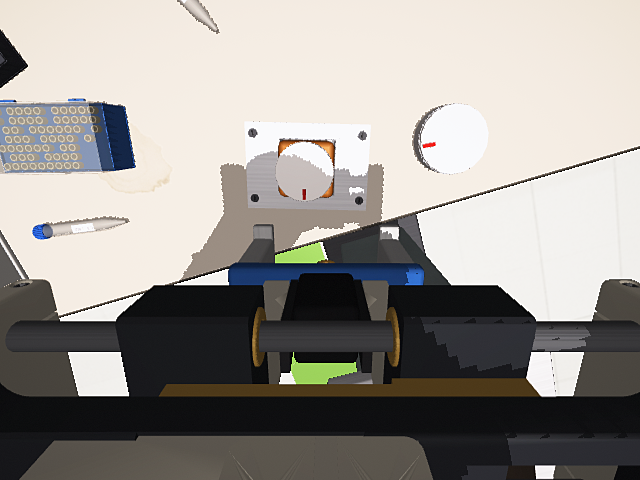

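The nest is clear, with bolts near (252,132), (362,135), (358,200) and (254,198). The cap's centre is at about (304,171), and the held gauge shows below with its legs at columns 263 and 390.

Run:
```python
from meas import *
im=cv2.imread("pics/w2.png"); m=eyes.camera_model("wrist"); g=cv2.cvtColor(im,cv2.COLOR_BGR2GRAY)
B=[]
for u,v in((252,132),(362,135),(359,200),(254,198)):
    w=g[v-8:v+9,u-8:u+9]; ys,xs=np.nonzero(w<90); B.append([u-8+xs.mean(),v-8+ys.mean()])
P=np.array([unproj(m,p,.04)[:2]*1000 for p in B]); c=P.mean(0); print(np.round(B,1).tolist(),P.round(1).tolist(),"c",c)
y=[np.degrees(np.arctan2(-(P[a]-P[b])[0],(P[a]-P[b])[1])) for a,b in((0,1),(3,2))]
x=[np.degrees(np.arctan2((P[a]-P[b])[1],(P[a]-P[b])[0])) for a,b in((0,3),(1,2))]
print("yaws",y,x); yaw=np.mean(y+x)
delta([c[0]/1000,c[1]/1000,.15],yaw)
# held gauge: bridge ends column / leg feet near pixels, in tool frame
for p,z in(((263,230),0.2522-.0825),((390,230),.2522-.0825)):
    q=unproj(m,p,z); o=get_obs(); print("leg",R.from_euler("xyz",o["orientation"],degrees=True).inv().apply(q-o["tool_pos"]).round(4))
q=unproj(m,[304,172],.094);print("cap",q.round(4))
cv2.imwrite("pics/w2c.png",cv2.resize(im[110:300,215:435],None,fx=3,fy=3,interpolation=cv2.INTER_CUBIC))
```

```text
[[252.3, 132.8], [361.7, 136.4], [358.6, 200.2], [254.4, 197.5]] [[516.8, 127.9], [480.0, 20.2], [416.3, 41.2], [452.6, 149.5]] c [466.4088455   84.66907931]
yaws [np.float64(-18.848085824360062), np.float64(-18.55833621698218)] [np.float64(-18.622403636538724), np.float64(-18.249767130046653)]
pos [0.4145 0.0807 0.2524] rpy [ 1.7999e+02  1.0000e-02 -1.7040e+01] t 7.55 F [-0.4  0.3 -3.5] open 0.0281
shift mm [ 48.5 -19.  102.4] turn rad [0.    0.    0.027]
leg [ 0.0146 -0.045   0.0827]
leg [0.0145 0.0481 0.0828]
cap [0.4669 0.0843 0.094 ]
```

View pics/w2c.png

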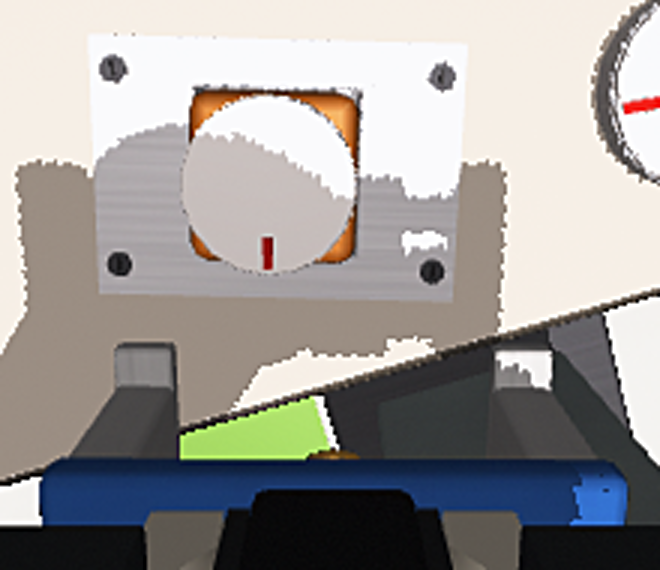

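```bash
python3 -m crank '[0,0,0,49,-20,0,0, 0,0,0.027,0,0,0,0, 0,0,0,0,0,45,0, 0,0,0,0,0,45,0, 0,0,0,0,0,25,0]'
python3 -m crank '[0,0,0,0,0,6,0, 0,0,0,0,0,0,0]'
python3 -c "from h import *;delta([.4664,.0847,.1225],-18.6)"
```

```text
clock: 8.18
tool_pos: [0.4659, 0.085, 0.1354]
orientation: [179.9, 0.1, -18.6]
force: [0.9, -0.0, -2.7]
opening: 0.0281
gripper_force: 30.0
clock: 8.43
tool_pos: [0.4674, 0.086, 0.1321]
orientation: [180.0, -0.0, -18.6]
force: [-0.5, -0.3, -2.4]
opening: 0.028
gripper_force: 30.0
pos [0.4674 0.086  0.1321] rpy [ 1.7999e+02 -1.0000e-02 -1.8560e+01] t 8.43 F [-0.5 -0.3 -2.4] open 0.028
shift mm [-0.6  1.6  9.6] turn rad [ 0.    -0.     0.001]
```

```bash
python3 -m crank '[0,0,0,0,0,5,0, 0,0,0,0,0,2.5,0, 0,0,0,0,0,1,0, 0,0,0,0,0,0,0]'
python3 -m crank '[0,0,0,0,0,1,0, 0,0,0,0,0,0,0]'; python3 -m crank '[0,0,0,0,0,0.5,0, 0,0,0,0,0,0,0]'
```

```text
clock: 8.93
tool_pos: [0.4674, 0.0863, 0.1233]
orientation: [-180.0, -0.0, -18.5]
force: [0.9, 0.5, -1.7]
opening: 0.0274
gripper_force: 30.0
clock: 9.18
tool_pos: [0.4675, 0.0864, 0.1226]
orientation: [-180.0, -0.0, -18.5]
force: [0.5, 0.5, 4.0]
opening: 0.0279
gripper_force: 30.0
clock: 9.43
tool_pos: [0.4677, 0.0863, 0.1225]
orientation: [-180.0, -0.1, -18.5]
force: [-1.9, 0.5, 9.8]
opening: 0.0281
gripper_force: 30.0
```

Seated at the expected height. I'll release it so it stands by itself for a second, and check how it stands.

```bash
python3 -m crank '[0,0,0,0,0,0,0.6, 0,0,0,0,0,0,0.6, 0,0,0,0,0,0,0.6, 0,0,0,0,0,0,0.6, 0,0,0,0,0,0,0.6]'
python3 -m crank '[0,0,0,0,0,0,0.6, 0,0,0,0,0,0,0.6, 0,0,0,0,0,0,0.6, 0,0,0,0,0,0,0.6]'
python3 - <<'E'
from h import *
a=eyes.snapshot("wrist");b=eyes.snapshot("scene");t=eyes.snapshot("top")
v=np.vstack([a[60:340,180:480], cv2.resize(t[215:295,195:285],(300,267),interpolation=cv2.INTER_CUBIC)])
s=cv2.resize(b[230:370,260:370],(430,547),interpolation=cv2.INTER_CUBIC)
cv2.imwrite("pics/chk.png",np.hstack([v,s]))
E
```

```text
clock: 10.05
tool_pos: [0.4671, 0.0861, 0.1215]
orientation: [180.0, 0.0, -18.6]
force: [0.5, 0.1, -0.3]
opening: 0.0528
gripper_force: 0.0
clock: 10.55
tool_pos: [0.4671, 0.0862, 0.1216]
orientation: [-180.0, -0.0, -18.6]
force: [0.1, -0.6, -1.3]
opening: 0.0527
gripper_force: 0.0
```

View pics/chk.png

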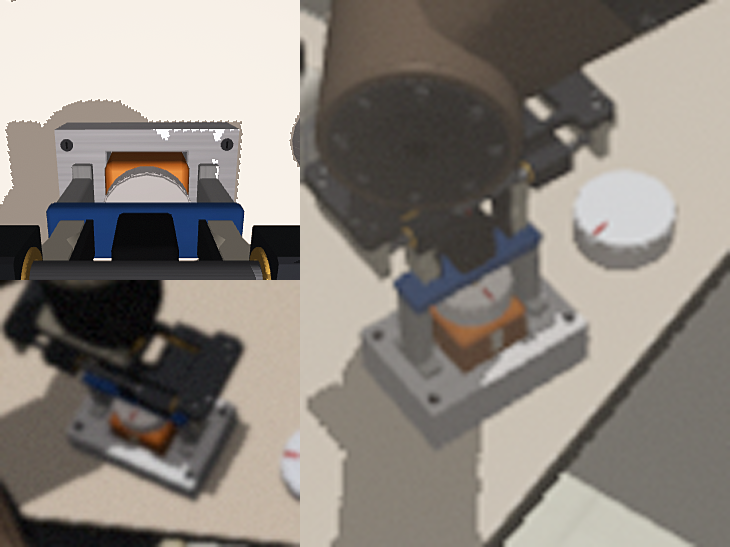

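The gauge stands flat and symmetric on both end lands, straddling the jar with its foot on the cap. Now I'll regrip it and return it to its old spot.

```bash
python3 -m crank '[0,0,0,0,0,0,0, 0,0,0,0,0,0,0, 0,0,0,0,0,0,0, 0,0,0,0,0,0,0, 0,0,0,0,0,0,0]'
python3 -m crank '[0,0,0,0,0,-10,0, 0,0,0,0,0,-40,0, 0,0,0,0,0,-50,0, 0,0,0,0,0,-30,0, 0,0,0,21,48,0,0]'
python3 -m crank '[0,0,0,21,48,0,0, 0,0,0,21,48,0,0, 0,0,0,21,48,0,0, 0,0,0,21,48,0,0, 0,0,0,21,48,0,0]'
python3 -m crank '[0,0,-0.134,0,0,0,0, 0,0,0,0,0,50,0, 0,0,0,0,0,50,0, 0,0,0,0,0,40,0, 0,0,0,0,0,15,0]'
python3 -m crank '[0,0,0,0,0,0,0]'; python3 -c "from h import *;delta([.4956,-.2274,.0825],-10.9)"
```

```text
clock: 11.32
tool_pos: [0.4672, 0.0862, 0.1215]
orientation: [-180.0, -0.0, -18.6]
force: [0.1, 1.0, -1.2]
opening: 0.028
gripper_force: 30.0
clock: 11.95
tool_pos: [0.4732, 0.0358, 0.2548]
orientation: [-179.8, -0.2, -18.3]
force: [2.0, -0.8, -4.5]
opening: 0.0279
gripper_force: 30.0
clock: 12.58
tool_pos: [0.4944, -0.2286, 0.2519]
orientation: [-180.0, 0.0, -18.6]
force: [0.6, 0.3, -3.7]
opening: 0.0278
gripper_force: 30.0
clock: 13.2
tool_pos: [0.4931, -0.2267, 0.0945]
orientation: [180.0, 0.3, -10.9]
force: [-0.1, 0.2, -3.2]
opening: 0.0278
gripper_force: 30.0
clock: 13.32
tool_pos: [0.4948, -0.227, 0.0965]
orientation: [180.0, 0.1, -10.9]
force: [-0.8, -0.5, -2.6]
opening: 0.0281
gripper_force: 30.0
pos [ 0.4948 -0.227   0.0965] rpy [ 1.7998e+02  9.0000e-02 -1.0870e+01] t 13.32 F [-0.8 -0.5 -2.6] open 0.0281
shift mm [ 0.9  0.2 14. ] turn rad [0.    0.002 0.001]
```

```bash
python3 -m crank '[0,0,0,0,0,8,0, 0,0,0,0,0,4,0, 0,0,0,0,0,1.5,0, 0,0,0,0,0,0.5,0, 0,0,0,0,0,0,0]'
python3 -m crank '[0,0,0,0,0,0.7,0, 0,0,0,0,0,0,0]'; python3 -m crank '[0,0,0,0,0,0.7,0, 0,0,0,0,0,0,0]'
```

```text
clock: 13.95
tool_pos: [0.4951, -0.227, 0.0828]
orientation: [180.0, -0.0, -10.9]
force: [-0.7, 0.3, -2.5]
opening: 0.0277
gripper_force: 30.0
clock: 14.2
tool_pos: [0.495, -0.227, 0.0819]
orientation: [-180.0, -0.0, -10.9]
force: [-0.2, 1.1, -3.4]
opening: 0.0279
gripper_force: 30.0
clock: 14.45
tool_pos: [0.4951, -0.227, 0.0815]
orientation: [180.0, -0.0, -10.9]
force: [-0.6, 1.1, 1.8]
opening: 0.028
gripper_force: 30.0
```

```bash
python3 -m crank '[0,0,0,0,0,0,1, 0,0,0,0,0,0,1, 0,0,0,0,0,0,1, 0,0,0,0,0,-30,1, 0,0,0,0,0,-50,1]'
python3 -m crank '[0,0,0,0,0,-50,1, 0,0,0,0,0,-30,1, 0,0,0,-14.5,-50.3,0,1, 0,0,0,-14.5,-50.3,0,1, 0,0,0,-14.5,-50.3,0,1]'
python3 -m crank '[0,0,0,-14.5,-50.3,0,1, 0,0,0,-14.5,-50.3,0,1, 0,0,0,-14.5,-50.3,0,1, 0,0,0.149,0,0,0,1, 0,0,0.149,0,0,0,1]'
python3 -m crank '[0,0,0.149,0,0,0,1, 0,0,0.149,0,0,0,1, 0,0,0,0,0,0,1, 0,0,0,0,0,0,1]'
python3 - <<'E'
from h import *
print(get_obs()["joint_pos"].round(1))
m=eyes.camera_model("wrist"); a=eyes.snapshot("wrist"); t=eyes.snapshot("top")
for n in("wrist","top"):
    mm=eyes.camera_model(n)
    for d in spotter.place_of(n,"cap_top"): print(n,np.round(d["location"],1),round(d["p"],2),unproj(mm,d["location"],.094).round(4))
delta([.4668,.0855,.0705],-45)
cv2.imwrite("pics/pre.png",np.hstack([cv2.resize(a,(480,360)),cv2.resize(t[210:310,290:380],(320,360),interpolation=cv2.INTER_CUBIC)]))
cv2.imwrite("pics/pre_full.png",a)
E
```

```text
clock: 15.08
tool_pos: [0.4937, -0.2268, 0.1605]
orientation: [180.0, 0.2, -10.9]
force: [0.7, -0.2, 1.0]
opening: 0.0724
gripper_force: 0.0
clock: 15.7
tool_pos: [0.4803, -0.0693, 0.2414]
orientation: [-180.0, -0.0, -10.9]
force: [0.8, 0.1, 0.4]
opening: 0.0881
gripper_force: 0.0
clock: 16.32
tool_pos: [0.4663, 0.0868, 0.2412]
orientation: [-180.0, -0.0, -28.1]
force: [1.0, -0.7, -0.0]
opening: 0.0875
gripper_force: 0.0
clock: 16.82
tool_pos: [0.4664, 0.0858, 0.2412]
orientation: [-180.0, -0.0, -44.8]
force: [-0.1, 0.3, 0.5]
opening: 0.0875
gripper_force: 0.0
[ 34.3   0.7 -22.3   0.  -67.   10.9]
wrist [326.4 228.7] 0.73 [0.4649 0.0863 0.094 ]
wrist [450.  115.7] 0.56 [ 0.4611 -0.0572  0.094 ]
top [240.7 249.7] 0.63 [0.4644 0.0773 0.094 ]
top [287.  270.3] 0.62 [ 0.4149 -0.0691  0.094 ]
pos [0.4665 0.0858 0.2412] rpy [-179.99    0.    -44.96] t 17.02 F [0.6 0.9 0.3] open 0.0876
shift mm [  0.5   0.  170.7] turn rad [-0.     0.     0.001]
```

View pics/pre.png

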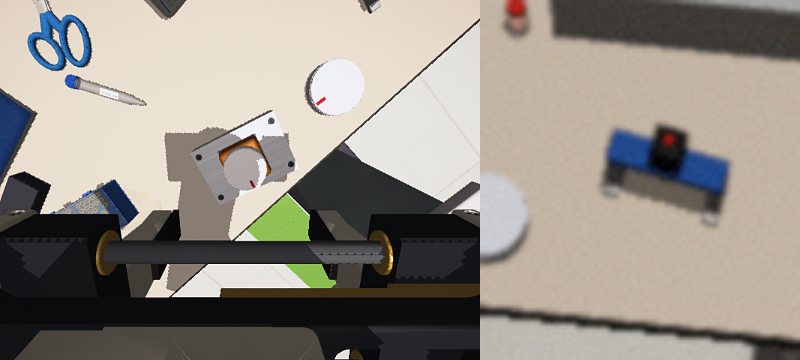

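The gauge stands upright on the worktop. The closed cap is centred between the fingers, so I'll descend and grip it.

```bash
python3 -m crank '[0,0,0,0,0,55,1, 0,0,0,0,0,55,1, 0,0,0,0,0,45,1, 0,0,0,0,0,15,1, 0,0,0,0,0,0,1]'
python3 -m crank '[0,0,0,0,0,0,0, 0,0,0,0,0,0,0, 0,0,0,0,0,0,0, 0,0,0,0,0,0,0, 0,0,0,0,0,0,0]'
python3 -c "from h import *;o=get_obs();delta([.4668,.0855,.0705],-45);print(o['moment'],o['gripper_force'])"
```

```text
clock: 17.65
tool_pos: [0.4657, 0.0853, 0.0701]
orientation: [179.8, 0.0, -45.0]
force: [-0.0, 0.8, 0.9]
opening: 0.0877
gripper_force: 0.0
clock: 18.27
tool_pos: [0.4662, 0.0854, 0.0715]
orientation: [180.0, -0.0, -45.0]
force: [-2.1, -2.1, 6.5]
opening: 0.0537
gripper_force: 30.0
pos [0.4662 0.0854 0.0715] rpy [ 1.7997e+02 -1.0000e-02 -4.5020e+01] t 18.27 F [-2.1 -2.1  6.5] open 0.0537
shift mm [ 0.4 -0.5  1. ] turn rad [ 0.001 -0.    -0.   ]
[-0.81241149  0.983773   -0.04299465] 30.000928253866732
```

```bash
for i in 1; do python3 -m crank '[0,0,-0.05,0,0,0,0, 0,0,-0.05,0,0,0,0, 0,0,0,0,0,0,0]'; python3 -c "from h import *;o=get_obs();print(o['moment'].round(2))"; python3 -m crank '[0,0,-0.1,0,0,0,0, 0,0,-0.1,0,0,0,0, 0,0,0,0,0,0,0]'; python3 -c "from h import *;o=get_obs();print(o['moment'].round(2)); im=eyes.snapshot('wrist'); cv2.imwrite('pics/turn1.png',im[140:320,220:440])"; done
```

```text
clock: 18.65
tool_pos: [0.4666, 0.0858, 0.0715]
orientation: [-180.0, -0.0, -39.3]
force: [-0.8, -2.1, 5.4]
opening: 0.0536
gripper_force: 30.0
[-0.55  0.49  0.07]
clock: 19.02
tool_pos: [0.4669, 0.0862, 0.0715]
orientation: [-180.0, -0.0, -27.9]
force: [-0.6, -0.6, 4.9]
opening: 0.0535
gripper_force: 30.0
[0.03 0.2  0.14]
```

View pics/turn1.png

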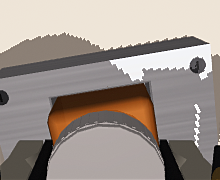

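```bash
cat > tick.py <<'E'
from h import *
c=np.array([.4667,.0858])
for n in("scene","top"):
    m=eyes.camera_model(n); im=eyes.snapshot(n); h=cv2.cvtColor(im,cv2.COLOR_BGR2HSV)
    red=((h[...,0]<5)|(h[...,0]>170))&(h[...,1]>90)
    P=[unproj(m,(u,v),.094)[:2] for v,u in zip(*np.nonzero(red)) if np.hypot(*(unproj(m,(u,v),.094)[:2]-c))<.03]
    if P: q=np.mean(P,0); d=q-c; print(n,len(P),"tick angle",np.degrees(np.arctan2(d[1],d[0])).round(1),"r mm",(np.hypot(*d)*1000).round(1))
    else: print(n,"none")
o=get_obs(); print("yaw",o["orientation"][2].round(1),"M",o["moment"].round(2),"t",o["clock"])
E
python3 tick.py
cat > tmp0.py <<'E'
from h import *
E
python3 - <<'E'
from h import *
c=np.array([.4667,.0858])
for n,f in(("scene","pics/scene0.png"),("top","pics/top0.png")):
    m=eyes.camera_model(n); h=cv2.cvtColor(cv2.imread(f),cv2.COLOR_BGR2HSV); red=((h[...,0]<5)|(h[...,0]>170))&(h[...,1]>90)
    P=[p for p in (unproj(m,(u,v),.094)[:2] for v,u in zip(*np.nonzero(red))) if np.hypot(*(p-c))<.03]
    if P: d=np.mean(P,0)-c; print("before",n,len(P),np.degrees(np.arctan2(d[1],d[0])).round(1),np.hypot(*d)*1000)
E
python3 -m crank '[0,0,-0.1,0,0,0,0, 0,0,-0.1,0,0,0,0, 0,0,-0.1,0,0,0,0, 0,0,0,0,0,0,0]'; python3 tick.py
```

```text
scene 1 tick angle 172.1 r mm 20.6
top none
yaw -28.0 M [0.17 0.18 0.11] t 19.175
before scene 1 160.9 21.3841484332093
clock: 19.68
tool_pos: [0.4671, 0.0863, 0.0715]
orientation: [-179.9, -0.1, -10.7]
force: [-0.0, 0.3, 4.8]
opening: 0.0536
gripper_force: 30.0
scene 1 tick angle -172.8 r mm 22.9
top none
yaw -10.8 M [0.21 0.11 0.16] t 19.775
```

The tick follows the tool, so the cap isn't slipping. I'll finish the turn.

```bash
python3 -m crank '[0,0,-0.1,0,0,0,0, 0,0,-0.1,0,0,0,0, 0,0,-0.1,0,0,0,0, 0,0,-0.1,0,0,0,0, 0,0,-0.1,0,0,0,0]'; python3 tick.py;  python3 -m crank '[0,0,-0.05,0,0,0,0, 0,0,0,0,0,0,0]'; python3 tick.py
```

```text
clock: 20.4
tool_pos: [0.4677, 0.0866, 0.0721]
orientation: [-180.0, -0.2, 18.1]
force: [-0.5, 1.3, 10.6]
opening: 0.0535
gripper_force: 30.0
scene none
top none
yaw 18.1 M [0.22 0.25 0.03] t 20.5
clock: 20.75
tool_pos: [0.4677, 0.0866, 0.0721]
orientation: [-180.0, -0.2, 20.8]
force: [-1.6, 0.9, 9.4]
opening: 0.0535
gripper_force: 30.0
scene none
top none
yaw 20.8 M [0.25 0.26 0.09] t 20.85
```

The spring-up shows in the force reading, so the cap is free. Lifting straight up, gently at first.

```bash
python3 -m crank '[0,0,0,0,0,-1.5,0, 0,0,0,0,0,-1.5,0, 0,0,0,0,0,-2,0, 0,0,0,0,0,0,0]'; python3 -m crank '[0,0,0,0,0,-4,0, 0,0,0,0,0,0,0]'
```

```text
clock: 21.35
tool_pos: [0.4663, 0.0857, 0.0761]
orientation: [180.0, 0.0, 20.8]
force: [0.2, -0.4, 0.4]
opening: 0.0538
gripper_force: 30.0
clock: 21.6
tool_pos: [0.4666, 0.0859, 0.0805]
orientation: [-180.0, -0.0, 20.9]
force: [-0.3, 0.4, 0.3]
opening: 0.0537
gripper_force: 30.0
```

Force is near zero, so the jar isn't being lifted. Raising it the rest of the way.

```bash
python3 -m crank '[0,0,0,0,0,-10,0, 0,0,0,0,0,-10,0, 0,0,0,0,0,-9,0, 0,0,0,0,0,0,0, 0,0,0,0,0,0,0]'
python3 - <<'E'
from h import *
a=eyes.snapshot("wrist");b=eyes.snapshot("scene")
cv2.imwrite("pics/end.png",np.hstack([cv2.resize(a,(400,300)),cv2.resize(b[220:370,240:400],(320,300),interpolation=cv2.INTER_CUBIC)]))
E
```

```text
clock: 22.22
tool_pos: [0.4663, 0.0858, 0.1091]
orientation: [-180.0, 0.0, 20.9]
force: [0.6, -0.6, -0.3]
opening: 0.0536
gripper_force: 30.0
```

View pics/end.png

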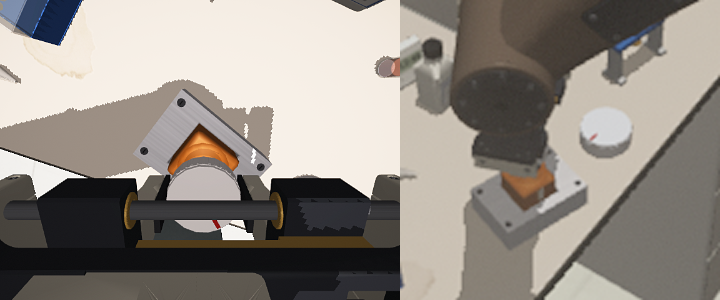

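The cap is held level between the fingers, about 21 mm above the mouth, and the jar is still in the nest.

```bash
python3 -c "from plant import ctrl;print(ctrl.close_job())"
```

```text
the job is handed in; nothing more can be done
None
```

The closure check is done and handed in at about 22 s: the gauge stood square on the nest for over a second and is back on the worktop, and the freed cap is held level about 21 mm above the mouth, with the jar still in the nest.

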